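# Turn the bottle brush bristles-up in its draining caddy

## Task

The bottle brush was put back in the slanted draining caddy the wrong way, with its wet bristles down in the pocket. Draw it right out, turn it end for end, and put it back in the same pocket handle first, seated right to the bottom with the bristles up and outside, then let go. Leave the scraper in the other pocket, the soap bottle and the bowl as they are.

Things in the scene. Friction and masses are not known exactly. Their poses are not given: they have to be found in the camera images.
- caddy: Fixed steel draining caddy: base plate (x -75 to 95, y +-100, 6 mm thick) with two square tubes, the pockets, at y = +55 and -55 mm, leaning 48 degrees from vertical towards its +x (axis 0.743, 0, 0.669), to the robot's right. Each pocket: 38 x 38 mm inside, 70 mm deep, walls 4 mm, open above. Origin on the table; place varies and yaw by 23 degrees either way.
- pocket_far_floor (a point): Centre of the inner floor of the pocket at the caddy's own +y (the one farther from the robot), 44 mm above the table.
- pocket_near_floor (a point): Centre of the inner floor of the pocket at the caddy's own -y (the one nearer the robot), 44 mm above the table.
- pocket_far_mouth (a point): Centre of the mouth of the far pocket, on the pocket axis 70 mm from its floor.
- pocket_near_mouth (a point): Centre of the mouth of the near pocket, on the pocket axis 70 mm from its floor.
- brush_mid (a point): Middle of the bottle brush, on its handle: straight, 200 mm long, about 90 g. 80 mm of round white and grey bristle head 32 mm across (firm, as if solid), then 120 mm of round wooden handle 26 mm across. Own z: from bristle end to handle end. At the start it stands bristle end on the floor of either pocket, leaning with it or up to 8 degrees more, handle out.
- bristle_end (a point): Centre of the flat bristle end of the brush.
- handle_end (a point): Centre of the flat handle end of the brush.
- scraper_mid (a point): Middle of a scraper 182 mm long standing handle-down in the other pocket: black handle 30 x 26 mm, thin steel blade 56 mm wide at the upper end. Leave alone.
- soap_mid (a point): Middle of a clear pump bottle 68 mm across and 178 mm tall, standing on the table; the point is 85 mm above its foot. Leave alone.
- bowl_mid (a point): Middle of a steel pet bowl 130 mm across and 50 mm tall, standing on the table; the point is 25 mm above its foot. Leave alone.
There are look-alikes about, which are no part of the job. There is more than one size of the part that bears brush_mid; the job needs the largest.

How it is judged:
On the way:
1. the brush is drawn right out: its bristle end is more than 100 mm from both pocket floors, and the brush touches nothing but the fingers (distance between bristle_end and pocket_far_floor above 0.1 m and distance between bristle_end and pocket_near_floor above 0.1 m and contact force between caddy and brush below 0.05 N and contact force between the fingers and brush above 0.5 N), for 0.1 s.
At the end, for the whole second after the job is handed in: Brush handle-down in its pocket, released, at rest: handle end within 22 mm of the pocket floor's centre, brush middle within 50 mm of the mouth's centre, bristle end at least 100 mm above the table. Scraper, soap bottle and bowl each within 25 mm of their starts ((distance between handle_end and pocket_far_floor below 0.022 m or distance between handle_end and pocket_near_floor below 0.022 m) and (distance between brush_mid and pocket_far_mouth below 0.05 m or distance between brush_mid and pocket_near_mouth below 0.05 m) and height (world z) of bristle_end above 0.1 m and linear speed of brush below 0.03 m/s and contact force between the fingers and brush below 0.05 N and distance of each of scraper_mid, soap_mid, bowl_mid from where it was at the start of the episode below 0.025 m); the robot touches nothing.
It fails at once if the scraper, soap bottle or bowl is moved by more than 40 mm (distance of any of scraper_mid, soap_mid, bowl_mid from where it was at the start of the episode above 0.04 m).
It also fails if it takes over 48 s, if anything falls off the work surface, if the arm or the gripper's body presses on something with over 40 N, if the wrist force passes 120 N, or if a joint passes its speed limit or range.

## Robot

A 7-joint arm with a two-finger parallel gripper is mounted at the origin on the work surface. World frame = base frame: x ahead of the robot, y to its left, z up, the work surface at z = 0. Lengths are in m, angles in rad, forces in N, time in s.
With the tool pointing down it reaches from about 0.425 to 0.875 m from the base axis. Payload 4.7 kg.
Tool frame: the origin (TCP) lies midway between the tips of the shut fingers; the grasp point (between the pads) lies 19 mm behind it (ctrl.grip_depth is the distance from the TCP to the grasp point, in m); z points along the fingers, y is the direction in which the jaws open and shut (so a half turn about z gives the same grasp; the last joint's range is limited). The gripper opens to 87 mm and grips with 3 to 60 N. Pads are 19 mm wide; open, the fingers measure 117 mm over their backs; the gripper's body (75 mm by 190 mm) begins 51 mm behind the grasp point.
Start: joints at [-1.232, 0.321, -0.07, 1.45, 0.023, 1.371, -0.057], TCP at [0.207, 0.616, 0.223] pointing down, gripper open.
Joint ranges: [-2.86, 2.86], [-0.3, 2.09], [-1.38, 1.24], [0.06, 2.45], [-1.56, 4.7], [0.09, 2.05], [-2.69, 2.69]. Speed limits (rad/s): [2.57, 2.57, 3.14, 3.14, 3.14, 3.14, 3.14].

## Interface

Orientations are given as a rotation vector (axis times angle).
In Python, from bench import ctrl gives the robot as it stands. The module is installed in compiled form; this text tells all that it offers.
- The arm moves only by the shell command python3 -m inch 'ROWS' [FORCE]. ROWS is JSON, a list of rows, each a list of 5 numbers: the opening, from -1 (shut) to 1 (fully open), so that 0 is half open, then the shift along the tool's x, y, z in mm, then the turn about the tool's z in rad. In form: [[fingers, tx, ty, tz, twist], ...]. A call has 1 to 5 rows; each row shifts and turns the pose as measured when the row begins, along the tool's axes as they then stand; what a row does not reach is not made up. A row lasts 1/8 s, in which the tool goes at most 62.5 mm and 10.7 degrees, less where a joint would pass 70% of its speed; a pose out of reach is approached as far as the arm can. A call is refused whole if a number of a shift passes 62.5 or a number of a turn 0.188, either way. A call with a gripper value outside its range is refused whole. The fingers move at their own pace and stop on an object; FORCE is the grip in N (left out, the last holds). Time passes only in rows, so rows that do not move let the fingers close. It gives the time, the measured TCP pose, the force and the opening at its end, in the units of the state.
- ctrl.get_state(): the state, without advancing time (a new reading comes with each control period).
- ctrl.get_image(name): name is "side" or "top" or "wrist"; returns a dict with "color" (480x640x3 uint8, red, green, blue), "range_z" (480x640 float32, m along the optical axis (not along the pixel's ray), 0 where there is no reading), "K" (3x3 intrinsics, pixels), "R" (3x3) and "t" (3): a world point X has camera coordinates R X + t. Camera axes: x right, y down, z forward; pixel columns grow to the right and rows downward; lengths in m; the calibration is good to about 2 mm. A picture is of the moment at which its call begins.
- ctrl.close_job(): hands the job in, once; it reports no verdict.
The state is a dict: "time": time; "joint_positions": joint angles; "qd": joint speeds; "joint_torque": joint torques, N m; "position": TCP position; "tool_rot": TCP orientation; "ft_force": force on the tool from outside, world axes, zero at the start; "torque": the same for the moment, N m; "grip_width": opening from 0.0 (shut) to 1.0 (fully open).
Only numpy, scipy, OpenCV 4.12 (cv2) and the standard library are available. Lean on these libraries where they do the work, as an engineer would, in place of code of your own. Each camera call takes 0.05 s, during which the arm holds its last target. There are 200 camera calls.

## Working session

There is one attempt and no reset: what is moved stays moved. The work goes in short steps, Python scripts to look and compute and a shell command to move; the robot and the scene stay as the last step left them, time stands still between calls to the robot, and variables do not carry over. Pictures are saved under pics/ and viewed, about 8 in all and at most 12, crops included, and the job is handed in when it is done.

```bash
mkdir -p pics; python3 - <<'E'
from bench import ctrl
import cv2,numpy as np
s=ctrl.get_state();print({k:np.round(v,3).tolist() for k,v in s.items()},ctrl.grip_depth)
for n in("side","top"):
    d=ctrl.get_image(n);np.savez(f"{n}0.npz",**d);cv2.imwrite(f"pics/{n}0.png",d["color"][...,::-1])
    print(n,d["K"].round(1).tolist(),"cam at",(-d["R"].T@d["t"]).round(3),d["R"].round(2).tolist())
E
```

```text
{'time': 0.0, 'joint_positions': [-1.232, 0.322, -0.07, 1.452, 0.023, 1.371, -0.057], 'qd': [0.0, -0.0, -0.0, 0.001, 0.0, 0.001, 0.002], 'joint_torque': [0.0, -49.128, -0.404, -31.254, -0.064, 0.044, 0.0], 'position': [0.207, 0.615, 0.221], 'tool_rot': [-0.508, -3.1, 0.003], 'ft_force': [-0.33, 0.132, 0.151], 'torque': [0.017, 0.004, 0.021], 'grip_width': 1.0} 0.0187
side [[436.9, 0.0, 319.0], [0.0, 436.9, 246.1], [0.0, 0.0, 1.0]] cam at [-0.064 -0.516  0.791] [[0.66, -0.75, -0.01], [-0.49, -0.43, -0.76], [0.57, 0.5, -0.65]]
top [[452.5, 0.0, 318.7], [0.0, 452.5, 234.4], [0.0, 0.0, 1.0]] cam at [0.28  0.012 1.083] [[-0.08, -1.0, 0.0], [-0.97, 0.08, -0.21], [0.21, -0.02, -0.98]]
```

View pics/side0.png

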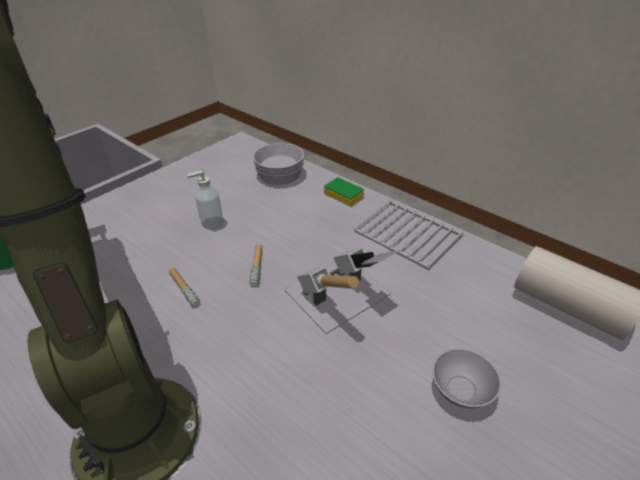

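View pics/top0.png

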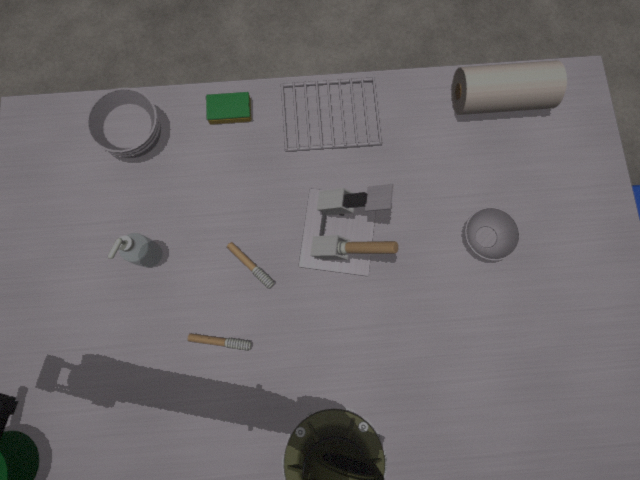

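The top view shows three orange-handled brushes. One stands in the near pocket at top px (370,247), side px (340,282). Two smaller ones lie on the table at top px (250,265) and (220,341), and these are the look-alikes. The one in the pocket matches the description. The scraper is at (360,199) and the soap bottle at (133,248). There are two bowls, at (490,235) and (125,123). Next I'll take a close crop and measure.

```bash
cat > h.py <<'E'
import numpy as np,cv2
from scipy.optimize import least_squares
def ray(d,u,v,z):
    r=d["R"].T@np.linalg.solve(d["K"],[u,v,1.]);c=-d["R"].T@d["t"];return c+r*(z-c[2])/r[2]
def cloud(d,m):
    v,u=np.nonzero(m&(d["range_z"]>0));Z=d["range_z"][v,u]
    P=np.linalg.solve(d["K"],np.c_[u,v,np.ones(len(u))].T)*Z
    return (d["R"].T@(P-d["t"][:,None])).T
def proj(d,X):
    p=d["K"]@(d["R"]@X+d["t"]);return p[:2]/p[2]
def orange(d):
    h=cv2.cvtColor(d["color"],cv2.COLOR_RGB2HSV);return cv2.inRange(h,(8,90,60),(22,255,255))
def comp(m,px):
    n,l=cv2.connectedComponents(m);k=l[px[1],px[0]];assert k;return l==k
def cyl(P,r):
    c=P.mean(0);a=np.linalg.svd(P-c)[2][0] if len(P)<3000 else np.linalg.svd((P-c)[::3],full_matrices=False)[2][0]
    def f(x):
        n=x[3:]/np.linalg.norm(x[3:]);q=P-x[:3];return np.r_[np.linalg.norm(q-np.outer(q@n,n),axis=1)-r,(np.linalg.norm(x[3:])-1)*.1,(x[:3]-c)@a]
    s=least_squares(f,np.r_[c-[0,0,.01],a],loss="soft_l1",f_scale=.002)
    n=s.x[3:]/np.linalg.norm(s.x[3:]);n*=np.sign(n[2]);t=(P-s.x[:3])@n
    return s.x[:3],n,np.percentile(t,[1,99]),np.sqrt(np.median(f(s.x)**2))
E
python3 - <<'E'
from h import *
D={n:dict(np.load(n+"0.npz")) for n in("side","top")}
px={"side":(340,282),"top":(375,247)};C=[]
for n,d in D.items():
    m=cv2.erode(comp(orange(d),px[n]).astype(np.uint8),np.ones((3,3)))>0
    P=cloud(d,m);C.append(P);p,a,t,e=cyl(P,.013)
    print(n,len(P),"axis",a.round(3),"tilt",np.degrees(np.arccos(a[2])).round(1),"lo",(p+a*t[0]).round(3),"hi",(p+a*t[1]).round(3),e.round(4))
p,a,t,e=cyl(np.vstack(C),.013);print("both",a.round(3),(p+a*t[0]).round(3),(p+a*t[1]).round(3),e.round(4))
d=D["top"];c=d["color"][175:290,285:410,::-1];c1=cv2.resize(c,None,fx=4,fy=4,interpolation=cv2.INTER_CUBIC)
d=D["side"];c=d["color"][235:340,280:410,::-1][:, :70+60];c2=cv2.resize(c,None,fx=2.2,fy=2.2,interpolation=cv2.INTER_CUBIC)
o=np.zeros((max(c1.shape[0],c2.shape[0]),c1.shape[1]+c2.shape[1],3),np.uint8);o[:c1.shape[0],:c1.shape[1]]=c1;o[:c2.shape[0],c1.shape[1]:]=c2
print(o.shape);cv2.imwrite("pics/crop1.png",o)
E
```

```text
side 286 axis [-0.195 -0.806  0.559] tilt 56.0 lo [ 0.461 -0.075  0.103] hi [ 0.439 -0.164  0.164] 0.0009
top 305 axis [-0.166 -0.786  0.595] tilt 53.5 lo [ 0.459 -0.073  0.1  ] hi [ 0.441 -0.16   0.166] 0.0009
both [-0.166 -0.789  0.591] [ 0.46  -0.074  0.101] [ 0.442 -0.162  0.166] 0.0008
(460, 786, 3)
```

View pics/crop1.png

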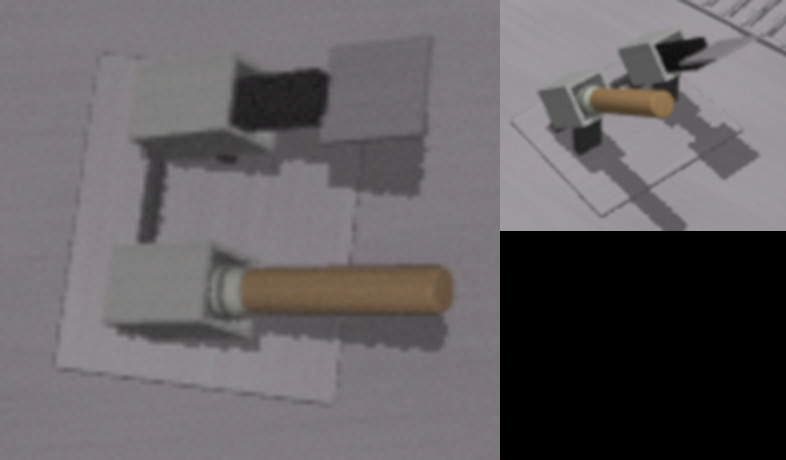

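The crop confirms it. The largest brush is in the near pocket, with a wooden handle and the collar of the bristle head at the mouth. The scraper is in the far pocket. Plate corners in the top view are (309.5,188), (299.5,266.8) and (368.8,275.8).

```bash
cat >> h.py <<'E'
from scipy.spatial.transform import Rotation as Rn
def goto(G,ydir=None,grip_off=0.0187,s=None):
    """rows needed: shift in tool axes (mm) so that point grip_off behind the TCP reaches G; turn so tool y || ydir"""
    from bench import ctrl
    s=s or ctrl.get_state();R=Rn.from_rotvec(s["tool_rot"]).as_matrix()
    d=R.T@(np.array(G)-(np.array(s["position"])-R[:,2]*grip_off))*1e3
    tw=None
    if ydir is not None:
        b=R.T@np.array([*ydir,0.]);tw=(np.arctan2(-b[0],b[1])+np.pi/2)%np.pi-np.pi/2
    return d.round(1),tw,R
E
python3 - <<'E'
from h import *
d=dict(np.load("top0.npz"))
A,B,C=[ray(d,u,v,.006) for u,v in((309.5,188),(299.5,266.8),(368.8,275.8))]
print("corners",A.round(3),B.round(3),C.round(3),"sides",np.linalg.norm(A-B).round(3),np.linalg.norm(C-B).round(3))
yc=(A-B)[:2];xc=(C-B)[:2];t=np.arctan2(*( yc+[ -xc[1]*1.0,xc[0]])[::-1])  # yc = rot90(xc)
yv=np.array([np.cos(t),np.sin(t)]);xv=np.array([yv[1],-yv[0]])
O=np.mean([A[:2]+.075*xv-.1*yv,B[:2]+.075*xv+.1*yv,C[:2]-.095*xv+.1*yv],0)
print("O",O.round(4),"xv",xv.round(3),"yv",yv.round(3))
axp=np.r_[xv*.743,.669];print("pocket axis",axp.round(3))
P=cloud(d,comp(orange(d),(375,247)));
# tube outer: caddy px side
# floor x offset from brush: bristle end estimate
H=np.array([.441,-.165,.168]);a=np.array([-.166,-.789,.591]);E=H-.2*a
print("bristle end",E.round(3),"caddy coords",[((E[:2]-O)@xv).round(4),((E[:2]-O)@yv).round(4)],"H caddy",[((H[:2]-O)@xv).round(4),((H[:2]-O)@yv).round(4)])
for n,u,v in(("bowl",490,235),("bowl2",125,120)):print(n,ray(d,u,v,.03).round(3))
s=ray(d,135,250,.05);print("soap",s.round(3))
# tube mouth rim points near pocket: cloud of grey pixels above z=.08 in tube region
m=np.zeros((480,640),bool);m[230:262,308:345]=1
P=cloud(d,m);P=P[P[:,2]>.03];q=P[:,:2]-O;L=np.c_[q@xv,q@yv,P[:,2]]
print("tube y range",np.percentile(L[:,1],[2,98]).round(4))
# upper tube face: perpendicular offset in (x,z): n=(-.669,.743)
al=L[:,0]*.743+L[:,2]*.669;pe=-L[:,0]*.669+L[:,2]*.743;k=np.abs(pe-np.percentile(pe,90))<.004
print("top face perp",np.median(pe[k]).round(4),"along",np.percentile(al[k],[1,99]).round(4),k.sum())
top=np.median(pe[k]);per=top-.023
# floor centre: z=.044, perp=per
xf=(.743*.044-per)/.669
F=np.r_[O+xv*xf-yv*.055,.044];print("near floor xoff",xf.round(4),F.round(4),"mouth",(F+axp*.07).round(4))
print(goto(H-.03*a,a[:2][::-1]*[1,-1]))
E
```

```text
corners [0.634 0.007 0.006] [0.438 0.045 0.006] [ 0.404 -0.118  0.006] sides 0.199 0.167
O [ 0.5211 -0.0466] xv [-0.199 -0.98 ] yv [ 0.98  -0.199]
pocket axis [-0.148 -0.728  0.669]
bristle end [ 0.474 -0.007  0.05 ] caddy coords [np.float64(-0.0293), np.float64(-0.0539)] H caddy [np.float64(0.132), np.float64(-0.055)]
bowl [ 0.476 -0.413  0.03 ]
bowl2 [0.841 0.457 0.03 ]
soap [0.501 0.422 0.05 ]
tube y range [-0.0781 -0.032 ]
top face perp 0.0769 along [0.002  0.0758] 507
near floor xoff -0.0316 [ 0.4735 -0.0047  0.044 ] mouth [ 0.4632 -0.0556  0.0908]
(array([-467.7, -641. ,   91.2]), np.float64(1.453456431404506), array([[-9.47743801e-01,  3.19032096e-01, -4.58417826e-04],
       [ 3.19032410e-01,  9.47742334e-01, -1.67030281e-03],
       [-9.84182244e-05, -1.72926927e-03, -9.99998500e-01]]))
```

```bash
python3 -m inch '[[1,-43,-33,0,0],[1,-43,-33,0,0],[1,-43,-33,0,0],[1,-43,-33,0,0],[1,-43,-33,0,0]]'; python3 -m inch '[[1,-43,-33,0,0],[1,-43,-33,0,0],[1,0,0,0,0.18],[1,0,0,0,0.18],[1,0,0,0,0.18]]';python3 -m inch '[[1,0,0,0,0.18],[1,0,0,0,0.18],[1,0,0,0,0.18],[1,0,0,0,0.18],[1,0,0,0,0.18]]'; python3 -c "
from h import *
H=np.array([.441,-.165,.168]);a=np.array([-.166,-.789,.591])
print(goto(H-.03*a+[0,0,.05],a[:2][::-1]*[1,-1])[:2])"
```

```text
time: 0.72
position: [0.3582, 0.3873, 0.2179]
tool_rot: [-0.491, -3.099, 0.008]
ft_force: [1.0, -0.0, 0.2]
grip_width: 1.0
time: 1.35
position: [0.4239, 0.2874, 0.2166]
tool_rot: [-1.332, -2.843, 0.014]
ft_force: [-0.5, 0.7, 0.6]
grip_width: 0.999
time: 1.98
position: [0.4226, 0.2861, 0.2143]
tool_rot: [2.467, 1.942, -0.021]
ft_force: [-0.2, 0.0, -1.0]
grip_width: 0.998
(array([-409.8,  123.2,   36.7]), np.float64(-0.029652484710512184))
```

```bash
python3 -m inch '[[1,-52,16,0,0],[1,-52,16,0,0],[1,-52,16,0,0],[1,-52,16,0,-0.03],[1,-52,16,0,0]]'; python3 -m inch '[[1,-52,16,0,0],[1,-50,15,0,0],[1,-40,10,0,0]]'; python3 -c "
from h import *
H=np.array([.441,-.165,.168]);a=np.array([-.166,-.789,.591])
r=goto(H-.03*a,a[:2][::-1]*[1,-1]);print(r[:2],(r[2].T@a).round(3),r[2].round(3))"
```

```text
time: 2.6
position: [0.4401, 0.0113, 0.215]
tool_rot: [2.429, 1.991, -0.024]
ft_force: [1.1, -0.3, 0.2]
grip_width: 1.002
time: 2.98
position: [0.4513, -0.1419, 0.216]
tool_rot: [2.43, 1.989, -0.022]
ft_force: [0.6, 0.6, -0.2]
grip_width: 1.001
(array([ 0.2, -4.8, 84.5]), np.float64(0.008305803360863173)) [-0.813 -0.011 -0.582] [[ 0.198  0.98  -0.01 ]
 [ 0.98  -0.198 -0.009]
 [-0.011 -0.008 -1.   ]]
```

```bash
python3 -m inch '[[1,0,-5,42,0],[1,0,0,41,0],[1,0,0,2,0],[-1,0,0,0,0],[-1,0,0,0,0]]' 45; python3 -m inch '[[-1,0,0,0,0],[-1,0,0,0,0],[-1,0,0,0,0]]'; python3 -c "
from h import *
H=np.array([.441,-.165,.168]);a=np.array([-.166,-.789,.591])
r=goto(H-.03*a);print(r[:2])"
```

```text
time: 3.6
position: [0.4463, -0.1464, 0.1319]
tool_rot: [2.436, 1.977, -0.017]
ft_force: [-0.6, 1.2, -0.1]
grip_width: 0.856
time: 3.98
position: [0.4483, -0.1462, 0.1343]
tool_rot: [2.433, 1.977, -0.011]
ft_force: [-0.4, -0.5, 1.3]
grip_width: 0.514
(array([ 4.1, -3.2,  2.7]), None)
```

```bash
python3 -m inch '[[-1,0,0,0,0],[-1,0,0,0,0],[-1,0,0,0,0],[-1,0,0,0,0]]'; python3 -m inch '[[-1,-20,0,-14,0],[-1,-20,0,-14,0],[-1,-20,0,-14,0],[-1,-20,0,-14,0]]'
```

```text
time: 4.47
position: [0.4481, -0.1462, 0.1343]
tool_rot: [2.433, 1.977, -0.012]
ft_force: [-0.2, -0.1, 0.6]
grip_width: 0.285
time: 4.97
position: [0.43, -0.2291, 0.1944]
tool_rot: [2.432, 1.978, -0.014]
ft_force: [0.3, 0.7, 0.5]
grip_width: 0.284
```

```bash
python3 -m inch '[[-1,-20,0,-14,0],[-1,-20,0,-14,0],[-1,-15,0,-20,0],[-1,0,0,0,0]]'; cat > look.py <<'E'
import sys
from h import *
from bench import ctrl
n,name=sys.argv[1:3];d=ctrl.get_image(n);np.savez(name+".npz",**d)
if len(sys.argv)>3:
    x0,y0,x1,y1,f=map(int,sys.argv[3:8]);cv2.imwrite(f"pics/{name}.png",cv2.resize(d["color"][y0:y1,x0:x1,::-1],None,fx=f,fy=f,interpolation=cv2.INTER_CUBIC))
s=ctrl.get_state();print(s["time"],s["position"],s["joint_positions"])
E
python3 look.py side side1 270 200 530 420 3;python3 look.py top top1
```

```text
time: 5.48
position: [0.4152, -0.293, 0.2491]
tool_rot: [2.438, 1.961, -0.011]
ft_force: [0.3, -0.1, -0.8]
grip_width: 0.284
5.525 [ 0.41496595 -0.29176811  0.24799972] [-0.33773443 -0.04008953  0.87938343  1.79249666  0.04266628  1.367631
  0.31829236]
5.575 [ 0.41507166 -0.29043435  0.24709429] [-0.33849051 -0.03967797  0.87813797  1.79408425  0.04217645  1.36738469
  0.31799709]
```

View pics/side1.png

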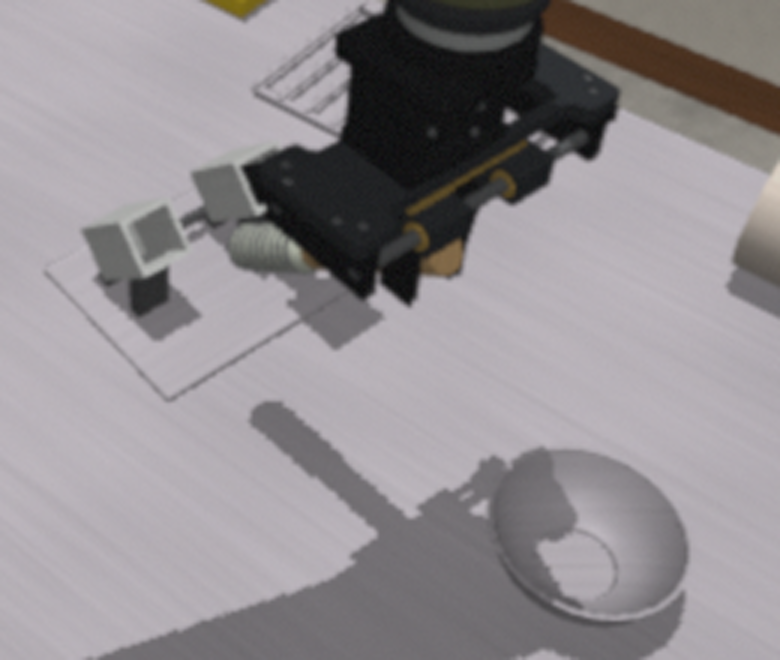

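The brush is right out: the bristle end at crop px (240,245) is in free air and the near pocket is empty. Next I'll swing it over the free table area between the caddy and the bowl and lay it down there.

```bash
python3 -m inch '[[-1,8,-25,0,0],[-1,8,-25,0,0],[-1,0,0,0,0.17],[-1,0,0,0,0.17],[-1,0,0,0,0.17]]'; python3 -m inch '[[-1,0,0,0,0.17],[-1,0,0,0,0.17],[-1,0,0,0,0.17],[-1,0,0,0,0.17],[-1,0,0,0,0.17]]';python3 -c "
from h import *
from bench import ctrl
print(ctrl.get_state()['joint_positions'])
r=goto([.36,-.265,.2]);print(r[0],r[2].round(3))"
```

```text
time: 6.2
position: [0.3665, -0.258, 0.2419]
tool_rot: [2.864, 1.28, -0.018]
ft_force: [-0.7, 0.2, -0.7]
grip_width: 0.286
time: 6.82
position: [0.3645, -0.2521, 0.2365]
tool_rot: [3.136, -0.047, -0.028]
ft_force: [0.5, -0.1, -0.4]
grip_width: 0.278
[-0.16891901 -0.18075564  0.63202922  1.92140184  0.12078496  1.38200407
 -1.16980219]
[-3.4 12.8 55.3] [[ 0.999 -0.03  -0.018]
 [-0.03  -1.    -0.005]
 [-0.018  0.005 -1.   ]]
```

```bash
python3 -m inch '[[-1,0,7,45,0],[-1,0,6,45,0],[-1,0,0,30,0]]'; python3 -m inch '[[-1,0,0,0,0],[-1,-2,0,14,0],[-1,-2,0,14,0]]' 10;  python3 -m inch '[[-1,-2,0,14,0],[-1,-1,0,14,0]]' 10; python3 look.py side side2 270 220 530 420 3
```

```text
time: 7.2
position: [0.3632, -0.2633, 0.1132]
tool_rot: [3.137, -0.041, -0.024]
ft_force: [-0.8, 0.4, -1.3]
grip_width: 0.281
time: 7.58
position: [0.358, -0.2615, 0.0835]
tool_rot: [3.138, -0.037, -0.028]
ft_force: [-0.3, -0.0, -0.7]
grip_width: 0.29
time: 7.82
position: [0.355, -0.2617, 0.0545]
tool_rot: [3.138, -0.036, -0.025]
ft_force: [-0.9, 0.3, -0.3]
grip_width: 0.296
7.875 [ 0.35369714 -0.26102621  0.05288099] [-0.14151095  0.0417564   0.72676338  2.15401474 -0.0186792   0.97052801
 -0.99832485]
```

View pics/side2.png

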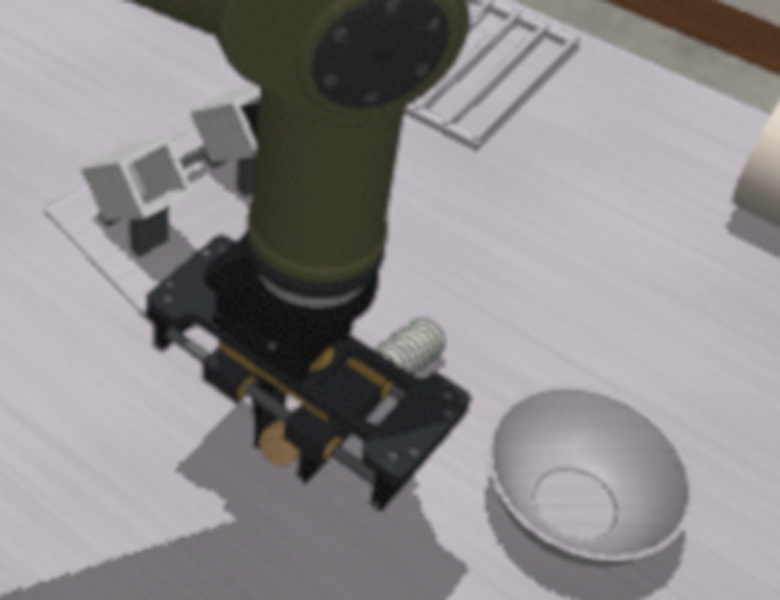

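The bristle end (crop px (430,345)) rests on the table and the brush is pivoting in the light grip, well clear of the bowl. I'll keep lowering, then release.

```bash
python3 -m inch '[[-1,0,0,14,0],[-1,0,0,14,0],[-1,0,0,12,0],[-1,0,0,5,0]]' 8; python3 -m inch '[[-1,0,0,0,0]]'
```

```text
time: 8.38
position: [0.353, -0.2613, 0.0046]
tool_rot: [3.138, -0.036, -0.029]
ft_force: [-0.1, 0.5, -1.1]
grip_width: 0.294
time: 8.5
position: [0.3527, -0.2613, 0.0042]
tool_rot: [3.138, -0.036, -0.031]
ft_force: [0.7, 0.5, -0.3]
grip_width: 0.299
```

```bash
python3 -m inch '[[-0.1,0,0,0,0],[-0.1,0,0,0,0],[0.2,0,0,0,0],[0.2,0,0,0,0]]'; python3 -m inch '[[0.4,0,0,-20,0],[0.4,0,0,-40,0],[0.4,0,0,-50,0],[0.4,-40,0,-40,0]]'; python3 look.py top top2;python3 look.py side side3 300 250 500 400 3; python3 - <<'E'
from h import *
for n in("top2","side3"):
    d=dict(np.load(n+".npz"));m=orange(d);k,l,st,c=cv2.connectedComponentsWithStats(m)
    for i in range(1,k):
        if st[i,4]>60:
            P=cloud(d,l==i);print(n,st[i].tolist(),c[i].round(),P.mean(0).round(3),P.min(0).round(3),P.max(0).round(3))
E
```

```text
time: 9.0
position: [0.3541, -0.2618, 0.0054]
tool_rot: [3.137, -0.036, -0.026]
ft_force: [0.7, 0.2, 0.7]
grip_width: 0.565
time: 9.5
position: [0.3155, -0.2594, 0.1584]
tool_rot: [3.136, -0.034, -0.038]
ft_force: [0.0, 1.0, 0.7]
grip_width: 0.7
9.55 [ 0.31181494 -0.26134792  0.16314239] [-0.16634653 -0.24569639  0.70139117  2.10179089  0.17730356  1.24726213
 -1.13710904]
9.6 [ 0.31401291 -0.26090956  0.1608169 ] [-0.16644109 -0.23942868  0.70193179  2.10299559  0.17236466  1.23940057
 -1.13426986]
top2 [228, 243, 27, 27, 185] [241. 256.] [0.474 0.183 0.018] [0.441 0.152 0.013] [0.508 0.213 0.023]
top2 [424, 250, 12, 32, 270] [430. 266.] [ 0.414 -0.261  0.025] [ 0.378 -0.273  0.015] [ 0.451 -0.25   0.034]
top2 [189, 334, 36, 11, 204] [206. 339.] [0.286 0.27  0.018] [0.273 0.229 0.012] [0.301 0.31  0.023]
side3 [411, 184, 229, 105, 3223] [527. 235.] [ 2.012 -0.131 -0.69 ] [ 0.329 -0.699 -0.753] [2.042 0.557 0.514]
side3 [254, 245, 8, 21, 113] [257. 255.] [0.473 0.181 0.018] [0.443 0.151 0.011] [0.506 0.216 0.023]
side3 [170, 268, 17, 21, 136] [177. 278.] [0.284 0.27  0.017] [0.27  0.23  0.011] [0.297 0.31  0.022]
side3 [319, 302, 33, 22, 88] [333. 311.] [ 0.293 -0.227  0.258] [ 0.288 -0.266  0.211] [ 0.322 -0.183  0.267]
side3 [376, 313, 22, 15, 91] [387. 320.] [ 0.332 -0.303  0.26 ] [ 0.328 -0.322  0.246] [ 0.341 -0.283  0.267]
side3 [355, 358, 31, 36, 472] [371. 376.] [ 0.367 -0.266  0.029] [ 0.274 -0.341 -0.001] [ 0.419 -0.244  0.252]
```

View pics/side3.png

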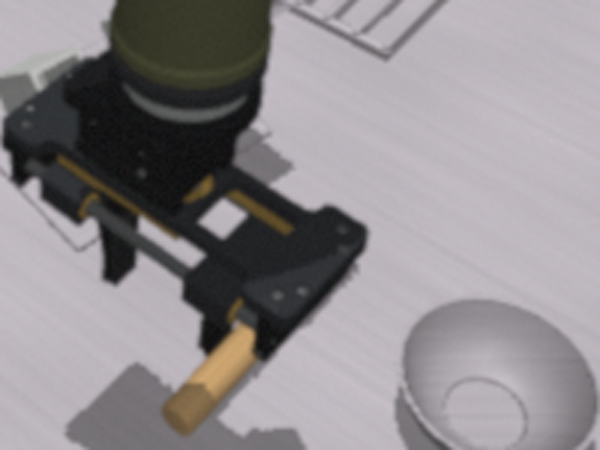

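The brush lies flat along x (side view: handle end at crop px (185,410), body of the brush under the gripper). From the top view the handle-to-bristle junction is at x≈0.452, y≈-0.262. Next I'll half-turn the empty gripper and regrip on the bristle part.

```bash
python3 -m inch '[[0.4,55,0,0,0],[0.4,55,0,0,0],[0.4,50,0,0,0],[0.4,0,0,0,-0.18],[0.4,0,0,0,-0.18]]'; for i in 1 2; do :; done; python3 -m inch '[[0.4,0,0,0,-0.18],[0.4,0,0,0,-0.18],[0.4,0,0,0,-0.18],[0.4,0,0,0,-0.18],[0.4,0,0,0,-0.18]]'; python3 -m inch '[[0.4,0,0,0,-0.18],[0.4,0,0,0,-0.18],[0.4,0,0,0,-0.18],[0.4,0,0,0,-0.18],[0.4,0,0,0,-0.18]]'; python3 -m inch '[[0.4,0,0,0,-0.18],[0.4,0,0,0,-0.18],[0.4,0,0,0,-0.18],[0.4,0,0,0,-0.18],[0.4,0,0,0,-0.18]]'; python3 look.py top top3;  python3 - <<'E'
from h import *
from bench import ctrl
d=dict(np.load("top3.npz"));m=orange(d);k,l,st,c=cv2.connectedComponentsWithStats(m)
for i in range(1,k):
    if st[i,4]>60:
        P=cloud(d,l==i);print(st[i].tolist(),P.mean(0).round(3),P.min(0).round(3),P.max(0).round(3))
        if -.35<P[:,1].mean()<-.2:
            p,a,t,e=cyl(P,.013);a*=np.sign(a[0]);t=(P-p)@a;print("axis",a.round(3),(p+a*t.min()).round(4),(p+a*t.max()).round(4),e.round(4))
print(ctrl.get_state()["joint_positions"].round(2) if hasattr(ctrl.get_state()["joint_positions"],'round') else ctrl.get_state()["joint_positions"])
r=goto([.477,-.262,.016],(0.,1.),.012);print(r[:2],r[2].round(3))
E
```

```text
time: 10.22
position: [0.4804, -0.2639, 0.1557]
tool_rot: [-3.094, -0.538, 0.019]
ft_force: [-0.1, -0.6, 0.3]
grip_width: 0.698
time: 10.85
position: [0.4803, -0.262, 0.1486]
tool_rot: [-2.512, -1.864, 0.027]
ft_force: [0.3, 0.1, 0.2]
grip_width: 0.695
time: 11.48
position: [0.4798, -0.2602, 0.1417]
tool_rot: [-1.4, -2.781, 0.018]
ft_force: [0.1, -0.8, 0.3]
grip_width: 0.697
time: 12.1
position: [0.4792, -0.2583, 0.1346]
tool_rot: [-0.002, -3.104, -0.008]
ft_force: [-0.6, -0.4, 0.1]
grip_width: 0.699
12.15 [ 0.47910563 -0.25826439  0.13442924] [ 0.06154196  0.19235664  0.42121655  1.81077674 -0.07047207  1.19192803
  2.07988101]
[228, 243, 27, 26, 144] [0.475 0.183 0.018] [0.443 0.152 0.013] [0.508 0.212 0.023]
[424, 251, 12, 49, 357] [ 0.4   -0.259  0.032] [ 0.312 -0.275  0.017] [ 0.45  -0.111  0.6  ]
axis [ 0.165 -0.239 -0.957] [ 0.303  -0.1164  0.5998] [ 0.4047 -0.2636  0.0107] 0.0109
[189, 335, 35, 10, 189] [0.286 0.271 0.018] [0.273 0.231 0.012] [0.299 0.31  0.023]
[ 0.06  0.19  0.42  1.81 -0.07  1.19  2.08]
(array([ -2.4,  -4.4, 130.4]), np.float64(0.004628834346376953)) [[-0.999 -0.004 -0.038]
 [-0.005  1.     0.005]
 [ 0.038  0.005 -0.999]]
```

```bash
python3 -m inch '[[0.4,-2,-4,50,0],[0.4,0,0,50,0],[0.4,0,0,25,0],[0.4,0,0,5,0],[-1,0,0,0,0]]' 4; python3 -m inch '[[-1,0,0,0,0],[-1,0,0,0,0],[-1,0,0,0,0],[-1,0,0,0,0],[-1,0,0,0,0]]'
```

```text
time: 12.78
position: [0.4777, -0.2621, 0.0008]
tool_rot: [-0.012, -3.103, -0.008]
ft_force: [-0.4, -2.2, 3.5]
grip_width: 0.653
time: 13.4
position: [0.4783, -0.2619, 0.0011]
tool_rot: [-0.016, -3.104, -0.008]
ft_force: [0.2, 0.2, 0.5]
grip_width: 0.369
```

```bash
python3 -m inch '[[-1,1,0,-16,0],[-1,3,0,-16,0],[-1,5,0,-16,0],[-1,7,0,-16,0]]' 3; python3 look.py side side4 300 250 500 400 3
```

```text
time: 13.9
position: [0.4636, -0.2618, 0.0695]
tool_rot: [-0.016, -3.103, -0.009]
ft_force: [1.4, -0.4, -1.0]
grip_width: 0.364
13.95 [ 0.46392154 -0.26274475  0.07169863] [ 0.07739998  0.23782214  0.42749322  1.89937447 -0.09746693  1.06143622
  2.1042305 ]
```

View pics/side4.png

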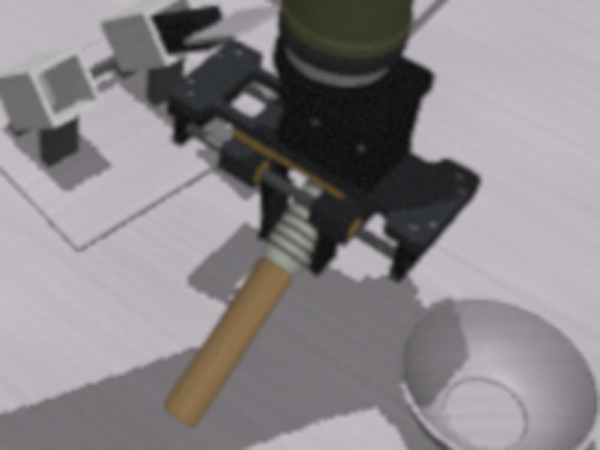

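The brush is pivoting, with its handle end (crop px (185,415)) apparently staying on the table. I'll measure its slope.

```bash
cat > axis.py <<'E'
import sys
from h import *
d=dict(np.load(sys.argv[1]+".npz"));u,v=int(sys.argv[2]),int(sys.argv[3])
m=cv2.erode(comp(orange(d),(u,v)).astype(np.uint8),np.ones((3,3)))>0
P=cloud(d,m);P=P[np.abs(P-np.median(P,0)).max(1)<.1];p,a,t,e=cyl(P,.013)
print("axis(up)",a.round(3),"elev",np.degrees(np.arcsin(a[2])).round(1),"lo",(p+a*t[0]).round(4),"hi",(p+a*t[1]).round(4),e.round(4),len(P))
E
python3 axis.py side4 375 365
```

```text
axis(up) [ 0.865 -0.014  0.501] elev 30.1 lo [ 0.3438 -0.2608  0.0122] hi [ 0.4383 -0.2623  0.0669] 0.001 501
```

```bash
python3 -m inch '[[-1,6,0,-14,0],[-1,5,0,-11,0],[-1,0,0,0,0]]' 3; python3 look.py side side5; python3 axis.py side5 375 365
```

```text
time: 14.32
position: [0.4531, -0.2629, 0.0999]
tool_rot: [-0.019, -3.107, -0.007]
ft_force: [0.3, -0.3, -0.3]
grip_width: 0.365
14.375 [ 0.45315681 -0.26282181  0.09943455] [ 0.07237411  0.18309531  0.43497369  1.89804848 -0.07194489  1.11104598
  2.09415075]
axis(up) [ 0.69  -0.009  0.724] elev 46.4 lo [ 0.3588 -0.2619  0.012 ] hi [ 0.4334 -0.2628  0.0904] 0.0009 487
```

```bash
python3 -m inch '[[-1,0,0,9,0],[-1,0,0,0,0]]' 3; python3 -m inch '[[-1,0,0,0,0],[-1,0,0,0,0],[-1,0,0,-2,0]]' 50; python3 look.py side side6; python3 axis.py side6 375 365
```

```text
time: 14.62
position: [0.4527, -0.2623, 0.089]
tool_rot: [-0.018, -3.106, -0.008]
ft_force: [-0.4, 0.6, -0.4]
grip_width: 0.365
time: 15.0
position: [0.4523, -0.2621, 0.09]
tool_rot: [-0.017, -3.104, -0.009]
ft_force: [-0.2, -0.5, -1.0]
grip_width: 0.355
15.05 [ 0.45255339 -0.26214289  0.0903191 ] [ 0.07372416  0.19427948  0.43373268  1.90627401 -0.07668671  1.09541447
  2.09767969]
axis(up) [ 0.763 -0.005  0.647] elev 40.3 lo [ 0.348  -0.2615  0.0128] hi [ 0.4306 -0.2621  0.0829] 0.0009 502
```

```bash
python3 -m inch '[[-1,0,0,-30,0],[-1,0,0,-45,0],[-1,0,0,-45,0],[-1,0,0,-45,0],[-1,0,0,0,0.177]]' 50; python3 -m inch '[[-1,0,0,0,0.177],[-1,0,0,0,0.177],[-1,0,0,0,0.177],[-1,0,0,0,0.177],[-1,0,0,0,0.177]]'; python3 -m inch '[[-1,0,0,0,0.177],[-1,0,0,0,0.177],[-1,0,0,0,0.177],[-1,0,0,0,0.177],[-1,0,0,0,0]]'; python3 look.py side side7 270 180 530 380 3;python3 look.py top top7; python3 - <<'E'
from h import *
r=goto([.4374,-.1828,.2021],(.98,-.199),.012);print(r[:2],r[2].round(3))
E
```

```text
time: 15.68
position: [0.4578, -0.2628, 0.2596]
tool_rot: [-0.299, -3.087, -0.004]
ft_force: [-0.5, 0.6, -1.1]
grip_width: 0.359
time: 16.3
position: [0.4573, -0.2629, 0.2604]
tool_rot: [-1.635, -2.64, 0.022]
ft_force: [0.6, 0.1, -0.5]
grip_width: 0.357
time: 16.92
position: [0.4561, -0.2628, 0.26]
tool_rot: [-2.475, -1.884, 0.042]
ft_force: [-0.6, -0.5, -0.2]
grip_width: 0.355
16.975 [ 0.45610871 -0.26284179  0.25993866] [-0.01393325  0.06728142  0.50583311  1.68490459 -0.02053721  1.43678829
  0.22650488]
17.025 [ 0.45615744 -0.26283642  0.25994158] [-0.01385526  0.06733662  0.50572997  1.6848428  -0.02057615  1.43675401
  0.2267307 ]
(array([ 72.4, -36.9,  71.2]), np.float64(-0.06761595014061594)) [[ 0.265  0.963 -0.04 ]
 [ 0.964 -0.265  0.008]
 [-0.003 -0.041 -0.999]]
```

View pics/side7.png

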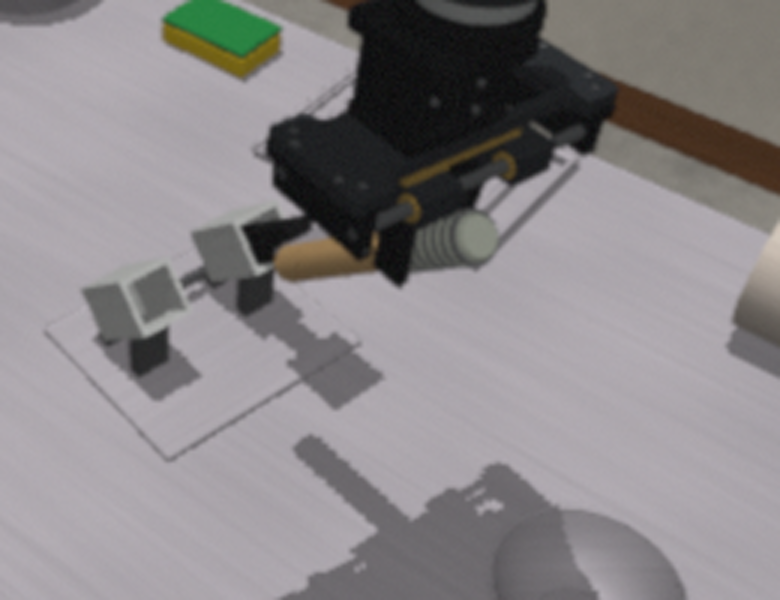

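The handle (crop px (280,262)) now points towards the caddy, with the bristles up and away. I'll trim the yaw, move up to the pocket mouth and measure.

```bash
python3 axis.py side7 380 266; python3 -m inch '[[-1,0,0,0,-0.068],[-1,33,-17,0,0],[-1,34,-17,0,0],[-1,0,0,25,0],[-1,0,0,0,0]]';  python3 look.py side side8;  python3 look.py top top8; python3 - <<'E'
from h import *
for n in("side8","top8"):
    d=dict(np.load(n+".npz"));m=orange(d);k,l,st,c=cv2.connectedComponentsWithStats(m)
    for i in range(1,k):
        if 30<st[i,4]<1000:
            P=cloud(d,l==i)
            if len(P)==0:continue
            M=np.median(P,0)
            if -.35<M[1]<0 and M[2]<.23:
                P=P[np.abs(P-M).max(1)<.08];p,a,t,e=cyl(P,.013);print(n,st[i].tolist(),"axis",a.round(3),(p+a*t[0]).round(4),(p+a*t[1]).round(4),e.round(4))
r=goto([.4374,-.1828,.2021],(.98,-.199),.012);print(r[:2],r[2].round(3))
E
```

```text
axis(up) [-0.167 -0.715  0.679] elev 42.8 lo [ 0.4811 -0.1659  0.1802] hi [ 0.4653 -0.2337  0.2447] 0.0005 194
time: 17.65
position: [0.4339, -0.1887, 0.2361]
tool_rot: [-2.394, -1.986, 0.041]
ft_force: [-0.4, -0.0, -1.2]
grip_width: 0.354
17.7 [ 0.43500339 -0.18887391  0.23745881] [-0.09133624 -0.04880719  0.42850742  1.83258915  0.02658806  1.39080752
  0.14531014]
17.75 [ 0.4354796  -0.18938749  0.23807118] [-0.09106603 -0.04877521  0.42880977  1.83129854  0.02671409  1.39076091
  0.14478976]
side8 [324, 256, 30, 16, 269] axis [-0.112 -0.733  0.671] [ 0.4514 -0.0865  0.1543] [ 0.4389 -0.1682  0.2291] 0.0004
top8 [356, 236, 49, 14, 488] axis [-0.113 -0.731  0.673] [ 0.4517 -0.0877  0.1573] [ 0.4391 -0.1693  0.2324] 0.0007
(array([ 6.8,  2. , 47.9]), np.float64(0.01347585148557684)) [[ 0.186  0.982 -0.036]
 [ 0.983 -0.186  0.006]
 [-0.001 -0.037 -0.999]]
```

```bash
python3 -m inch '[[-1,0,0,0,0.045],[-1,5,1,22,0],[-1,4,1,22,0],[-1,0,0,0,0]]';  cat > ins.py <<'E'
from h import *
import sys
from bench import ctrl
M=np.array([.4632,-.0556,.0908]);ax=np.array([-.148,-.728,.669]);F=M-.07*ax
R=Rn.from_rotvec(ctrl.get_state()["tool_rot"]).as_matrix();E=[]
for n in("side","top"):
    d=ctrl.get_image(n);np.savez(sys.argv[1]+n+".npz",**d);m=orange(d);k,l,st,c=cv2.connectedComponentsWithStats(m)
    for i in range(1,k):
        if 30<st[i,4]<1000:
            P=cloud(d,l==i)
            if len(P)==0:continue
            Q=np.median(P,0)
            if -.35<Q[1]<0 and Q[2]<.23:
                P=P[np.abs(P-Q).max(1)<.08];p,a,t,e=cyl(P,.013);lo=p+a*t[0]
                w=lo-M;al=w@ax;pe=w-al*ax
                print(n,st[i,4],"axis",a.round(3),"lo",lo.round(4),"hi",(p+a*t[1]).round(4),"along from mouth",al.round(4),"off axis world",pe.round(4),"corr tool mm",(-R.T@pe*1e3).round(1))
print("pocket axis in tool",(R.T@-ax).round(3),ctrl.get_state()["position"],ctrl.get_state()["ft_force"])
E
python3 ins.py i1
```

```text
time: 18.25
position: [0.4411, -0.184, 0.1978]
tool_rot: [-2.449, -1.933, 0.032]
ft_force: [-0.3, 0.7, -1.0]
grip_width: 0.355
side 187 axis [-0.153 -0.721  0.675] lo [ 0.4643 -0.0834  0.1158] hi [ 0.4474 -0.163   0.1903] along from mouth 0.0368 off axis world [ 0.0066 -0.001   0.0004] corr tool mm [-0.5 -6.6  0.6]
top 428 axis [-0.156 -0.724  0.672] lo [ 0.4643 -0.0847  0.1189] hi [ 0.4471 -0.1644  0.1928] along from mouth 0.0399 off axis world [ 0.007  -0.0001  0.0015] corr tool mm [-1.5 -6.8  1.7]
pocket axis in tool [ 0.744 -0.006  0.667] [ 0.44208194 -0.18463457  0.19944776] [-0.99362077 -0.60081437 -1.13774699]
```

```bash
python3 -m inch '[[-1,-1,-7,1,0],[-1,11,0,10,0],[-1,11,0,10,0],[-1,9,0,8,0],[-1,0,0,0,0]]'; python3 ins.py i2
```

```text
time: 18.98
position: [0.4425, -0.1515, 0.1705]
tool_rot: [-2.453, -1.937, 0.025]
ft_force: [-0.1, -0.4, -0.6]
grip_width: 0.356
side 75 axis [-0.176 -0.708  0.684] lo [ 0.4572 -0.0959  0.1297] hi [ 0.4488 -0.1298  0.1625] along from mouth 0.0563 off axis world [0.0023 0.0007 0.0013] corr tool mm [-1.2 -2.1  1.3]
side 74 axis [-0.19  -0.736  0.649] lo [ 0.476  -0.0168  0.0592] hi [ 0.4582 -0.0855  0.1198] along from mouth -0.0513 off axis world [0.0052 0.0015 0.0027] corr tool mm [-2.6 -4.6  2.8]
top 384 axis [-0.158 -0.719  0.676] lo [ 0.4651 -0.055   0.0927] hi [ 0.4483 -0.1319  0.1651] along from mouth 0.0005 off axis world [0.002  0.001  0.0016] corr tool mm [-1.5 -1.7  1.6]
pocket axis in tool [ 0.744 -0.01   0.668] [ 0.44281548 -0.15268793  0.17135689] [ 0.59274852  1.08053693 -0.56482405]
```

```bash
python3 -m inch '[[-1,7,-2,9,0],[-1,9,0,8,0],[-1,9,0,8,0]]'; python3 -m inch '[[-1,9,0,8,0],[-1,9,0,8,0],[-1,0,0,0,0]]';python3 ins.py i3
```

```text
time: 19.45
position: [0.4469, -0.1275, 0.1456]
tool_rot: [-2.459, -1.933, 0.022]
ft_force: [0.2, 0.6, -0.6]
grip_width: 0.351
time: 19.82
position: [0.4509, -0.1092, 0.128]
tool_rot: [-2.458, -1.936, 0.026]
ft_force: [-0.3, -4.4, 2.3]
grip_width: 0.361
side 85 axis [ 0.969 -0.246  0.01 ] lo [ 0.3984 -0.1337  0.2233] hi [ 0.4758 -0.1534  0.2241] along from mouth 0.1551 off axis world [-0.0419  0.0348  0.0287] corr tool mm [-23.9  49.4  27.9]
side 80 axis [-0.159 -0.718  0.678] lo [ 0.4656 -0.0514  0.0852] hi [ 0.4585 -0.0834  0.1154] along from mouth -0.0072 off axis world [ 0.0013 -0.001  -0.0008] corr tool mm [ 0.7 -1.5 -0.8]
top 144 axis [-0.148 -0.715  0.683] lo [ 0.4639 -0.0531  0.088 ] hi [ 0.4571 -0.086   0.1194] along from mouth -0.0038 off axis world [ 0.0002 -0.0003 -0.0003] corr tool mm [ 0.2 -0.2 -0.3]
pocket axis in tool [ 0.746 -0.013  0.665] [ 0.45089806 -0.10905144  0.12818958] [-0.10548601 -2.54504332  1.11460247]
```

```bash
python3 -m inch '[[-1,4,0,3,0],[-1,0,0,0,0]]'; python3 -m inch '[[-1,3,0,3,0],[-1,0,0,0,0]]'
```

```text
time: 20.18
position: [0.4515, -0.1107, 0.1273]
tool_rot: [-2.465, -1.935, 0.031]
ft_force: [-0.3, 0.7, -1.3]
grip_width: 0.359
time: 20.42
position: [0.4523, -0.1119, 0.1259]
tool_rot: [-2.471, -1.935, 0.034]
ft_force: [-0.9, -0.6, -0.2]
grip_width: 0.354
```

```bash
python3 -m inch '[[-1,6,0,3,0]]';python3 -m inch '[[-1,6,0,3,0]]'; python3 ins.py i4
```

```text
time: 20.55
position: [0.4533, -0.1125, 0.1248]
tool_rot: [2.471, 1.932, -0.044]
ft_force: [-9.3, -24.1, 23.0]
grip_width: 0.356
time: 20.68
position: [0.4542, -0.1134, 0.1239]
tool_rot: [2.468, 1.925, -0.052]
ft_force: [-8.4, -16.7, 17.7]
grip_width: 0.355
side 90 axis [-0.969  0.245  0.012] lo [ 0.478  -0.1542  0.2197] hi [ 0.3993 -0.1343  0.2206] along from mouth 0.1558 off axis world [0.0379 0.0148 0.0247] corr tool mm [-22.8 -32.8  25.8]
side 94 axis [-0.17  -0.7    0.693] lo [ 0.4695 -0.0531  0.0789] hi [ 0.4551 -0.1122  0.1374] along from mouth -0.0107 off axis world [ 0.0047 -0.0053 -0.0047] corr tool mm [ 3.8 -5.9 -4.8]
top 148 axis [-0.165 -0.707  0.687] lo [ 0.4683 -0.0542  0.0812] hi [ 0.4608 -0.0866  0.1127] along from mouth -0.0082 off axis world [ 0.0039 -0.0045 -0.0041] corr tool mm [ 3.3 -4.9 -4.1]
pocket axis in tool [ 0.764 -0.026  0.644] [ 0.45441275 -0.11326063  0.12404777] [ -7.50129933 -16.21202365  17.42443234]
```

The brush has hit the bottom: about 25 N of axial resistance and no further travel. I'll relax the push, release and back straight up.

```bash
python3 -m inch '[[-1,0,0,0,0],[-0.2,0,0,0,0],[-0.2,0,0,0,0],[0.1,0,0,0,0],[0.1,0,0,0,0]]' 10; python3 -m inch '[[0.1,0,0,0,0],[0.2,0,0,-15,0],[0.2,0,0,-30,0],[0.2,0,0,-40,0],[0.2,0,0,-40,0]]'; python3 -m inch '[[0.2,-50,0,-20,0],[0.2,-50,0,0,0],[0.2,-50,0,0,0],[0.2,0,0,0,0]]'; python3 look.py side side9 270 190 530 390 3; python3 ins.py i5
```

```text
time: 21.4
position: [0.4548, -0.1096, 0.1229]
tool_rot: [2.469, 1.929, -0.047]
ft_force: [-0.8, 0.3, 0.1]
grip_width: 0.518
time: 22.02
position: [0.4555, -0.106, 0.2513]
tool_rot: [2.472, 1.93, -0.053]
ft_force: [0.3, -0.5, -0.2]
grip_width: 0.597
time: 22.52
position: [0.4219, -0.2558, 0.286]
tool_rot: [2.461, 1.926, -0.038]
ft_force: [0.1, 0.5, 0.6]
grip_width: 0.602
22.575 [ 0.42306626 -0.25320177  0.28579244] [-0.05513639 -0.06686801  0.49848091  1.74992254  0.05981493  1.4469218
  0.19629244]
side 154 axis [-0.161 -0.76   0.63 ] lo [ 0.4739 -0.0329  0.0619] hi [ 0.4605 -0.0962  0.1144] along from mouth -0.0374 off axis world [ 0.0052 -0.0046 -0.0038] corr tool mm [ 3.1 -6.1 -3.9]
top 167 axis [-0.143 -0.753  0.642] lo [ 0.4679 -0.0543  0.0803] hi [ 0.4598 -0.0969  0.1167] along from mouth -0.0087 off axis world [ 0.0034 -0.005  -0.0047] corr tool mm [ 3.9 -4.5 -4.8]
pocket axis in tool [ 0.761 -0.027  0.648] [ 0.42408319 -0.25029133  0.28482264] [-0.12289281 -0.58819216 -0.35428257]
```

View pics/side9.png

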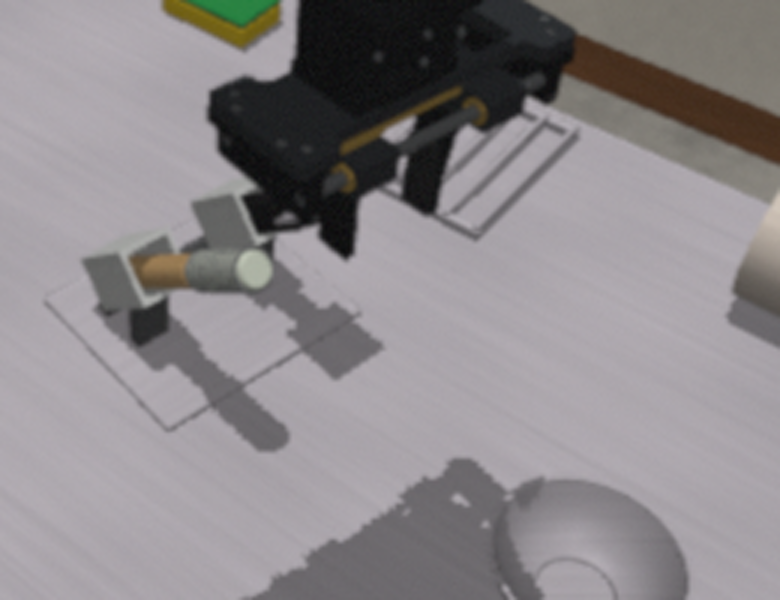

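The brush is in the near pocket handle first. The bristle end is at crop px (255,270), up and outside, and the fingers are clear. I'll check that the seat is stable and the neighbours haven't moved.

```bash
python3 -m inch '[[0.2,-40,0,0,0],[0.2,-40,0,0,0],[0.2,0,0,0,0],[0.2,0,0,0,0]]'; python3 ins.py i6; python3 - <<'E'
from h import *
a=np.load("top0.npz");b=np.load("i6top.npz")
for n,(x0,y0,x1,y1) in dict(scraper=(315,185,396,222),soap=(105,230,152,268),bowl=(460,205,522,266)).items():
    A,B=[cv2.cvtColor(q["color"][y0:y1,x0:x1],cv2.COLOR_RGB2GRAY).astype(np.float32) for q in(a,b)]
    print(n,"mean diff",np.abs(A-B).mean().round(1),"changed",(np.abs(A-B)>25).mean().round(3),"shift px",np.round(cv2.phaseCorrelate(A,B),2))
cv2.imwrite("pics/end.png",cv2.resize(b["color"][170:290,280:540,::-1],None,fx=3,fy=3))
E
```

```text
time: 23.18
position: [0.4097, -0.322, 0.2868]
tool_rot: [2.441, 1.958, -0.033]
ft_force: [0.8, 0.4, 0.0]
grip_width: 0.598
side 155 axis [-0.163 -0.759  0.63 ] lo [ 0.4738 -0.0337  0.0625] hi [ 0.4603 -0.0969  0.115 ] along from mouth -0.0364 off axis world [ 0.0053 -0.0046 -0.0039] corr tool mm [ 3.3 -6.2 -4. ]
top 180 axis [-0.151 -0.747  0.648] lo [ 0.4683 -0.0547  0.0803] hi [ 0.4597 -0.0974  0.1174] along from mouth -0.0084 off axis world [ 0.0038 -0.0052 -0.0048] corr tool mm [ 4.1 -4.9 -4.9]
pocket axis in tool [ 0.759 -0.011  0.651] [ 0.4094972  -0.32230622  0.28685515] [0.39183313 0.06829629 0.10939442]Traceback (most recent call last):
  File "<stdin>", line 5, in <module>
    return _wrapfunc(a, 'round', decimals=decimals, out=out)
    return _wrapit(obj, method, *args, **kwds)
    conv = _array_converter(obj)
ValueError: setting an array element with a sequence. The requested array has an inhomogeneous shape after 1 dimensions. The detected shape was (2,) + inhomogeneous part.
```

```bash
python3 - <<'E'
from h import *
a=np.load("top0.npz");b=np.load("i6top.npz")
for n,(x0,y0,x1,y1) in dict(scraper=(315,185,396,222),soap=(105,230,152,268),bowl=(460,205,522,266)).items():
    A,B=[cv2.cvtColor(q["color"][y0:y1,x0:x1],cv2.COLOR_RGB2GRAY).astype(np.float32) for q in(a,b)]
    print(n,"mean diff",np.abs(A-B).mean().round(1),"changed",(np.abs(A-B)>25).mean().round(3),cv2.phaseCorrelate(A,B))
cv2.imwrite("pics/end.png",cv2.resize(b["color"][170:290,280:540,::-1],None,fx=3,fy=3))
E
```

```text
scraper mean diff 6.7 changed 0.0 ((0.5497536435823207, -0.10260916461571767), 0.9550408642969014)
soap mean diff 7.2 changed 0.0 ((0.0006150566344018671, -0.09779649785924605), 0.9969016830126445)
bowl mean diff 41.4 changed 0.634 ((-2.358631723555824, 0.287216203659451), 0.20788813172839582)
```

View pics/end.png

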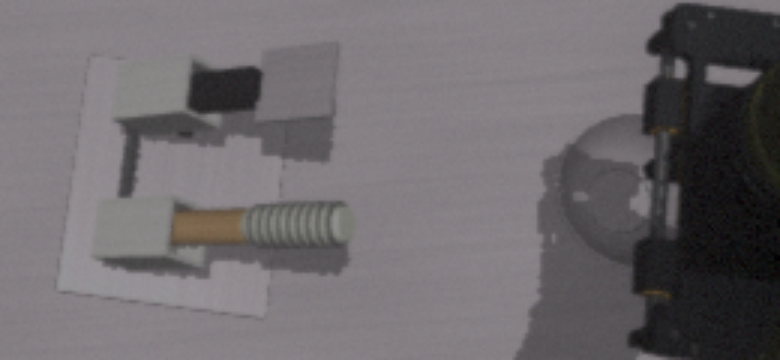

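The brush is seated handle-down with the bristles outside (crop px (245–350,225)), and the scraper is unchanged. The bowl is partly hidden by the gripper here, but in the side view it sits at px (467,377) against about (466,380) at the start. I'll hand in.

```bash
python3 -c "
from bench import ctrl
print(ctrl.close_job(),ctrl.get_state()['time'])"
```

```text
the job is handed in; nothing more can be done
the job is handed in; nothing more can be done
```

The brush is back in the near pocket, handle first and bristles up and outside, with the gripper released and clear. I handed in after about 23 s of the 48 s allowed. The hand-in gives no verdict, so the results below are my own last checks.

I drew the brush right out, laid it flat on the table and regripped it on the bristle part. Lifting with a light grip let it pivot handle-down to the pocket's slope. I then slid it in until it met about 25 N of resistance.

| Check | Measured | Limit |
|---|---|---|
| Handle end to pocket floor centre (extrapolated from the visible part of the handle) | about 7 mm | 22 mm |
| Brush middle to mouth centre | about 28 mm | 50 mm |
| Bristle end above the table | about 165 mm | at least 100 mm |

- **At rest:** the brush did not move between two looks 0.6 s apart.
- **Scraper and soap bottle:** the top view shows a shift of about half a pixel (roughly 1 mm) for the scraper and none for the soap.
- **Bowl:** the automatic top-view comparison failed because the gripper hid part of the bowl. By eye, the side view shows it within about 3 px (under 1 cm) of its start.

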